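# Put the dosing kit away at the pour-over bar

### The job

Put the dosing kit away: take the bean tube out of the leaning cradle and stand it, cap up and fully home, in the empty bore of the tube rack, and hang the filter basket from the counter by its handle on the hook's bar, in front of the basket already hanging there, so that both hang freely. Do not knock or lift the first basket off, and leave the other tubes and everything else on the counter where they are.

Things in the scene. Friction and masses are not known exactly. Their poses are not given: they have to be found in the camera images.
- tube: The bean tube to put away: closed aluminium tube, 22 mm diameter, 110 mm long over all, its top 18 mm a black cap of the same diameter; 35 to 70 g. Origin: centre of its bottom end (tapered over the lowest 4 mm); z runs along the tube to the cap. It starts in the cradle, leaning 35 degrees.
- cradle: Fixed wooden cradle, base 110 x 70 mm, about 85 mm tall, holding one tube in a round bore (25 mm diameter, 45 mm deep) that leans 35 degrees from vertical. Origin: centre of its underside; z up. The tube's cap end leans towards the cradle's -x, roughly to the robot, and stands 65 mm out of the bore along the lean.
- cradle_mouth (a point): Centre of the mouth of the cradle's leaning bore.
- rack: Fixed wooden tube rack, 150 mm (its x) x 50 mm (y) x 50 mm tall, with three vertical round bores in a row along x at -48, 0 and +48 mm; each 25 mm diameter and 40 mm deep, with a 2 mm chamfer. Two bores hold tubes like the one in the cradle, one is empty. Origin: centre of its underside; z up.
- free_bore: The empty bore of the rack: origin at the centre of its floor (10 mm above the counter, 40 mm below the mouth), marked by a dark disc lying on the floor; z up. Which of the three bores it is varies.
- rack_tube1: A tube already in the rack, same size; origin at its bottom centre, z up. It stays.
- rack_tube2: The other tube already in the rack, same size; origin at its bottom centre, z up. It stays.
- basket: Steel filter basket to hang, standing on the counter: round cup, 44 mm wide at the rim, 50 mm high, 85 to 170 g, with a stiff arched strap handle over its mouth. Strap 10 mm wide (x), 4 mm thick; two legs at y = +-18 mm (40 mm over their outsides) rise straight to z = 92, then arch to z = 110. Window under the arch 32 mm wide, open along x. Origin: centre of its underside; z up.
- basket_arch (a point): Middle of the underside of the basket's arched handle, 108 mm above the basket's bottom: the point that rests on the hook's bar.
- first: An equal basket (120 g) already hanging loosely on the hook, near the post, its handle across the bar. Same origin and axes as the other one. It can slide and swing if touched.
- first_arch (a point): Middle of the underside of the hanging basket's handle.
- hook: Fixed steel hook stand, base 110 x 120 x 12 mm. From its 14 mm post (217 mm tall) a level round bar, 8 mm thick, points along the stand's -x (roughly to the robot): centre line at z = 205 mm, top at 209, level to x = -140, then the end turns up to x = -152, z = 219 (its top 223). Nothing is above the bar. Origin: centre of the base's underside, on the post's axis; z up.
- cup: White ceramic cup, 68 mm diameter, 70 mm high; bystander.
- saucer: Black saucer, 116 mm diameter, 14 mm high; bystander.
- carafe: Glass carafe with a white dripper on it, 110 mm diameter, 165 mm high; bystander.
- tamper: Dark steel tamper, 58 mm diameter, 85 mm high; bystander.
- mug: Black mug, 76 mm diameter, 100 mm high; bystander.
- spoon: Steel spoon lying flat, 150 mm long; bystander.

How it is judged (in metres and radians):
At the end, for the whole second after the job is handed in: Both handles rest on the bar (underside 203 to 215 mm high, within 10 mm of its line), before the upturned end, the new one over 50 mm from the post; baskets tilt under 0.2 rad. Tube in the free bore, within 5 mm of its axis and floor, cap up, tilt under 0.12 rad. All three under 0.03 m/s (x of basket_arch in the frame of hook between -0.145 and -0.05 m and y of basket_arch in the frame of hook between -0.01 and 0.01 m and z of basket_arch in the frame of hook between 0.203 and 0.215 m and angle between each of basket, first's own z axis and vertical below 0.2 rad and x of first_arch in the frame of hook between -0.145 and 0 m and y of first_arch in the frame of hook between -0.01 and 0.01 m and z of first_arch in the frame of hook between 0.203 and 0.215 m and linear speed of each of basket, first, tube below 0.03 m/s and horizontal distance between tube and free_bore below 0.005 m and angle between tube's own z axis and vertical below 0.12 rad and z of tube in the frame of free_bore between -0.005 and 0.005 m); the robot touches nothing.
It fails at once if the basket already on the hook is knocked off or lifted off it (z of first_arch in the frame of hook below 0.19 m or z of first_arch in the frame of hook above 0.235 m).
It fails at once if a tube already in the rack is pulled out or shifted by more than 20 mm (distance of any of rack_tube1, rack_tube2 from where it was at the start of the episode above 0.02 m).
It fails at once if another thing on the counter is pushed more than 40 mm (distance of any of cup, saucer, carafe, tamper, mug, spoon from where it was at the start of the episode above 0.04 m).
It also fails if it takes over 72 s, if anything falls off the work surface, if the arm or the gripper's body presses on something with over 40 N, if the wrist force passes 120 N, or if a joint passes its speed limit or range.

### The arm

A 6-joint arm with a two-finger parallel gripper is mounted at the origin on the work surface. World frame = base frame: x ahead of the robot, y to its left, z up, the work surface at z = 0. Lengths are in m, angles in degrees, forces in N, time in s.
With the tool pointing down it reaches from about 0.15 to 0.775 m from the base axis. Payload 6.1 kg.
Tool frame: the origin (TCP) lies midway between the tips of the shut fingers; the grasp point (between the pads) lies 19 mm behind it; z points along the fingers, y is the line along which they close (so a half turn about z gives the same grasp; the last joint's range is limited). The gripper opens to 85 mm and grips with 20 to 120 N. Pads are 22 mm wide; open, the fingers measure 114 mm over their backs; the gripper's body (76 mm by 85 mm) begins 54 mm behind the grasp point. The pads swing forward as they close: fully open they stand 13 mm farther back than shut.
Start: joints at [63.14, 7.208, -2.269, 80.523, 0, 90], TCP at [0.237, 0.468, 0.231] pointing down, gripper open.
Joint ranges: [-155.77, 155.77], [-54.66, 111.73], [-72.52, 77.12], [-102.08, 115.82], [-83.92, 84.16], [-180, 180]. Speed limits (degrees/s): [136.94, 136.94, 172.46, 180, 180, 180].

### API

Orientations are given as a 3x3 rotation matrix whose columns are the frame's x, y, z axes.
In Python, from bench import env gives the robot as it stands.
- The arm moves only by the tool servo_tool, never from a script. Its argument "moves" is a list of rows, each an object of numbers: "dx", "dy", "dz": the shift along the tool's x, y, z in m; "ax", "ay", "az": the turn, a rotation vector about the tool's x, y, z in degrees; "grip": the finger opening in m, from 0 to 0.0854. In form: [{"dx": .., "dy": .., "dz": .., "ax": .., "ay": .., "az": .., "grip": ..}, ...]. A call has 1 to 12 rows; each row is the pose to reach, as a shift and turn from the pose commanded when the call began, along the tool's axes at that moment; what a row does not reach only later rows make up. A row lasts 1/8 s, in which the tool goes at most 62.5 mm and 10.7 degrees, less where a joint would pass 70% of its speed; a pose out of reach is approached as far as the arm can. A call with a gripper value outside its range is refused whole. The fingers move at their own pace and stop on an object; "squeeze" is the grip in N (left out, the last holds). Time passes only in rows, so rows that repeat a pose let the fingers close. It gives the time, the measured TCP pose, the force, the opening and the grip force at its end, in the units of the state.
- env.get_obs(): the state, without advancing time (a new reading comes with each control period).
- env.snapshot(name): name is "scene" or "top" or "wrist"; returns a dict with "image" (420x560x3 uint8, red, green, blue), "intrinsics" (3x3 intrinsics, pixels), "position" and "attitude" of the camera in the world; the wrist camera has in their place "mount" (4x4, takes a point from camera to tool coordinates, whose origin is the TCP and whose axes are the flange's). Camera axes: x right, y down, z forward; pixel columns grow to the right and rows downward; lengths in m; the calibration is good to about 2 mm. A picture is of the moment at which its call begins: read the wrist's pose just before it. There is no depth.
- env.hand_in(): hands the job in; it is judged then, once.
The state is a dict: "time": time; "joint_pos": joint angles; "qd": joint speeds; "effort": joint torques, N m; "tool_pos": TCP position; "eef_rot": TCP orientation; "contact_force": force on the tool from outside, world axes, zero at the start; "moment": the same for the moment, N m; "opening": opening from 0.0 (shut) to 1.0 (fully open); "grip_force": force on a finger pad.
Only numpy, scipy, OpenCV 4.12 (cv2) and the standard library are available. Lean on these libraries where they do the work, as an engineer would, in place of code of your own. Each camera call takes 0.05 s, during which the arm holds its last target. There are 200 camera calls.

## Working session

There is one attempt and no reset: what is moved stays moved. The work goes in short steps, Python scripts to look and compute and a tool call to move; the robot and the scene stay as the last step left them, time stands still between calls to the robot, and variables do not carry over. Pictures are saved under pics/ and viewed, at most 10 in all, crops included, and the job is handed in when it is done.

Besides the shell and the picture viewer there is one more tool, called as a command line: name --argument value ..., lists and objects as JSON in quotes. servo_tool: Moves the arm, as the interface text tells. Its arguments: {"type":"object","properties":{"moves":{"type":"array","items":{"type":"object","properties":{"dx":{"type":"number"},"dy":{"type":"number"},"dz":{"type":"number"},"ax":{"type":"number"},"ay":{"type":"number"},"az":{"type":"number"},"grip":{"type":"number"}}}},"squeeze":{"type":"number"}},"required":["moves"]}

```bash
ls; mkdir -p pics; python3 - <<'E'
from bench import env
import cv2,pickle
o=env.get_obs();print(o)
d={}
for n in("scene","top","wrist"):
    s=env.snapshot(n);d[n]=s
    cv2.imwrite(f"pics/{n}0.png",s["image"][:,:,::-1])
    print(n,{k:v for k,v in s.items() if k!="image"})
pickle.dump(d,open("s0.pkl","wb"))
E
```

```text
pics
{'time': 0.0, 'joint_pos': array([ 6.31396541e+01,  7.23973681e+00, -2.32762390e+00,  8.05255320e+01,
       -1.48411744e-03,  8.99985104e+01]), 'qd': array([ 0.00465263, -0.04110223, -0.07903038,  0.01752378, -0.01804157,
        0.01656015]), 'effort': array([-6.01835272e-04, -4.35916328e+01,  3.52921879e+01,  1.74788438e-02,
       -3.58578302e-05, -2.19743652e-05]), 'tool_pos': array([0.23701519, 0.46796798, 0.23053279]), 'eef_rot': array([[-8.92122208e-01,  4.51793606e-01, -7.09416032e-04],
       [ 4.51794162e-01,  8.92121017e-01, -1.45806735e-03],
       [-2.58605522e-05, -1.62128428e-03, -9.99998685e-01]]), 'contact_force': array([-0.951309  , -0.39296061, -0.16741202]), 'moment': array([ 0.02228126, -0.02105677,  0.01825308]), 'grip_force': 0.0, 'opening': 0.9977171033489726}
scene {'intrinsics': array([[433.8901645 ,   0.        , 280.51611655],
       [  0.        , 433.8901645 , 211.95776416],
       [  0.        ,   0.        ,   1.        ]]), 'position': array([ 1.38156687, -0.07636105,  0.84396513]), 'attitude': array([[ 6.57991736e-02,  6.45978556e-01, -7.605144
[... 349 characters left out ...]
  1.26041384]), 'attitude': array([[-0.00154464, -0.99594653,  0.08993402],
       [-0.99995794,  0.00235137,  0.00886504],
       [-0.00904058, -0.08991655, -0.99590827]])}
wrist {'intrinsics': array([[319.01378159,   0.        , 283.52035995],
       [  0.        , 319.01378159, 215.71010629],
       [  0.        ,   0.        ,   1.        ]]), 'mount': array([[ 9.67996796e-04, -9.55201564e-01, -2.95954447e-01,
         7.53370527e-02],
       [ 9.99999529e-01,  9.05807390e-04,  3.47241631e-04,
        -1.20339935e-03],
       [-6.36080240e-05, -2.95954644e-01,  9.55201992e-01,
        -1.42846480e-01],
       [ 0.00000000e+00,  0.00000000e+00,  0.00000000e+00,
         1.00000000e+00]])}
```

View pics/scene0.png

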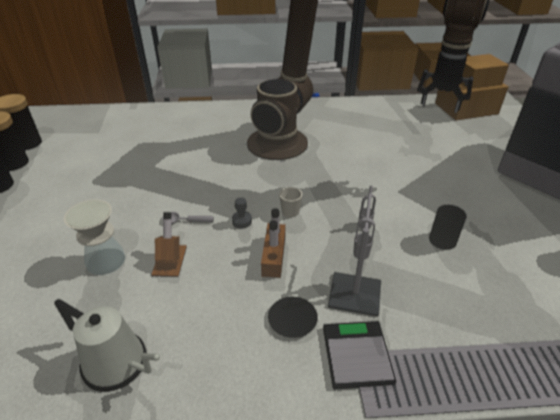

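View pics/top0.png

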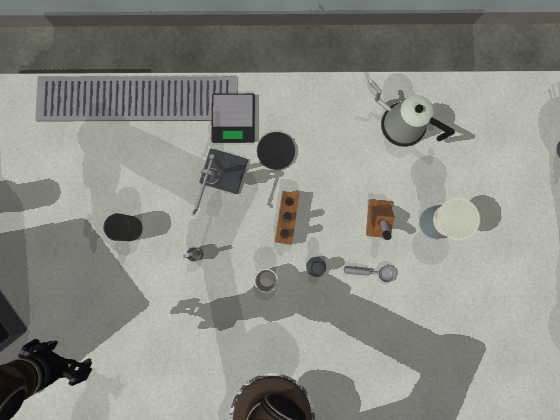

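The scene view shows cradle (170,250), rack (273,250), hook (355,290) with its bar pointing up-image. In the top view the rack is at (287,218), the cradle at (380,218) with its cap at (387,236), the basket at (193,254), the hook base at (224,171) and the bar end at (195,212).

```bash
python3 - <<'E'
import cv2,pickle,numpy as np
d=pickle.load(open("s0.pkl","rb"))
def crop(n,x0,x1,y0,y1,f):
    im=d[n]["image"][y0:y1,x0:x1,::-1]
    im=cv2.resize(im,None,fx=f,fy=f,interpolation=cv2.INTER_CUBIC)
    for x in range(-(-x0//10)*10,x1,10):
        cv2.line(im,((x-x0)*f,0),((x-x0)*f,6 if x%50 else 14),(0,0,255),1)
        if x%20==0: cv2.putText(im,str(x),((x-x0)*f,20),0,.35,(0,0,255),1)
    for y in range(-(-y0//10)*10,y1,10):
        cv2.line(im,(0,(y-y0)*f),(8,(y-y0)*f),(0,0,255),1); cv2.putText(im,str(y),(10,(y-y0)*f+4),0,.35,(0,0,255),1)
    return im
cv2.imwrite("pics/a.png",np.hstack([crop("top",175,255,145,265,5),crop("top",265,345,145,265,5)]))
cv2.imwrite("pics/b.png",np.vstack([crop("scene",150,310,180,280,5)]))
E
```

```text
(no output)
```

View pics/a.png

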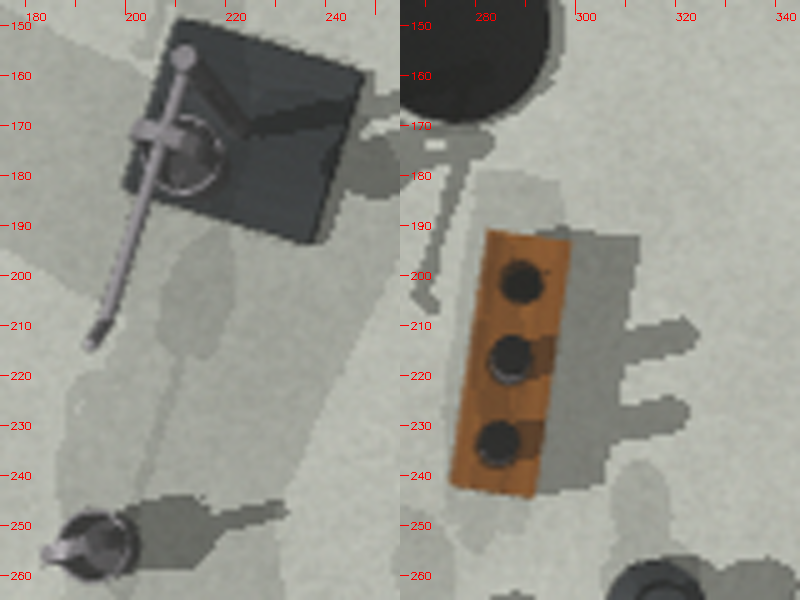

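View pics/b.png

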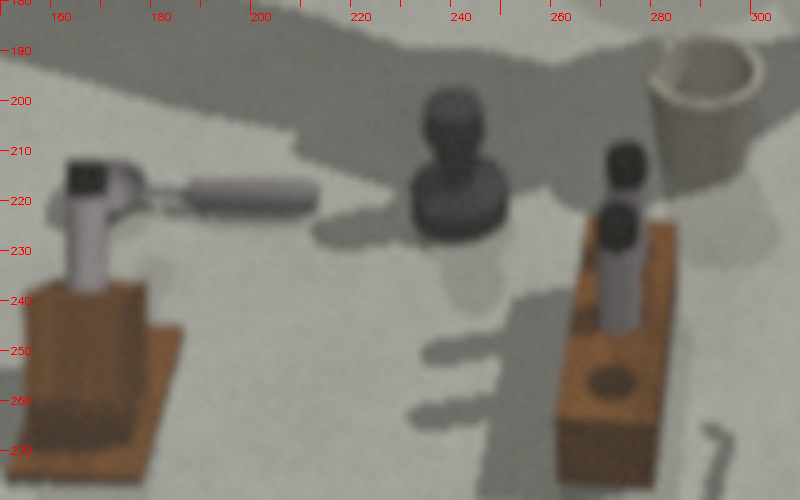

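Free bore: the far one, mouth at top px (289.2,201.3). Post top (211.6,156.4), bar tip (193.4,214.4), first handle about (206,171.5). Basket rim centre (194.4,254). Cradle cap in the scene view at (167,216).

```bash
cat > h.py <<'E'
import numpy as np,pickle,cv2
from scipy.spatial.transform import Rotation as Ro
def cam(s,o=None):
    K=s["intrinsics"]
    if "position" in s: return K,s["attitude"],s["position"]
    M=s["mount"];R=o["eef_rot"];return K,R@M[:3,:3],o["tool_pos"]+R@M[:3,3]
def ray(c,px):
    K,A,p=c;return p,A@np.linalg.solve(K,[px[0],px[1],1.])
def onz(c,px,z):
    p,r=ray(c,px);return p+r*(z-p[2])/r[2]
def proj(c,X):
    K,A,p=c;q=K@(A.T@(np.asarray(X)-p));return q[:2]/q[2]
def tri(ps):
    A=np.zeros((3,3));b=np.zeros(3)
    for c,px in ps:
        p,r=ray(c,px);r=r/np.linalg.norm(r);P=np.eye(3)-np.outer(r,r);A+=P;b+=P@p
    return np.linalg.solve(A,b)
E
python3 - <<'E'
from h import *
np.set_printoptions(precision=4,suppress=True)
d=pickle.load(open("s0.pkl","rb"));T=cam(d["top"]);S=cam(d["scene"])
for n,px,z in [("bore",(289.2,201.3),.05),("t1",(287.4,216.4),.12),("t2",(284.6,233.4),.12),("c1",(282.4,191.2),.05),("c2",(299.4,192.8),.05),("c3",(292,244.4),.05),("c4",(275,242.),.05),
 ("post",(211.6,156.4),.217),("tip",(193.4,214.4),.221),("first",(206,171.4),.211),("basketrim",(194.4,254),.05),("capish",(387,236.5),.12)]:
    print(n,onz(T,px,z))
for n,px,z in [("bore",(150+612/5,180+382/5),.05),("t1far",(150+617/5,180+227/5),.12),("t2",(150+627/5,180+164/5),.12)]: print("scene",n,onz(S,px,z))
print("cap tri",tri([(T,(387,236.5)),(S,(150+88/5,180+168/5))]))
E
```

```text
bore [ 0.6161 -0.0522  0.05  ]
t1 [ 0.5674 -0.0461  0.12  ]
t2 [ 0.5213 -0.0384  0.12  ]
c1 [ 0.6456 -0.0325  0.05  ]
c2 [ 0.6408 -0.0818  0.05  ]
c3 [ 0.4919 -0.0597  0.05  ]
c4 [ 0.4989 -0.011   0.05  ]
post [0.7125 0.1454 0.217 ]
tip [0.5657 0.188  0.221 ]
first [0.6754 0.1601 0.211 ]
basketrim [0.465 0.22  0.05 ]
capish [ 0.5124 -0.3147  0.12  ]
scene bore [ 0.6203 -0.0473  0.05  ]
scene t1far [ 0.5815 -0.0419  0.12  ]
scene t2 [ 0.5336 -0.0342  0.12  ]
cap tri [ 0.5124 -0.3139  0.1154]
```

servo_tool --moves '[{"dx": -0.315,"dy": -0.118,"dz": 0.01,"az": -10.7},{"dx": -0.315,"dy": -0.118,"dz": 0.01,"az": -10.7},{"dx": -0.315,"dy": -0.118,"dz": 0.01,"az": -10.7},{"dx": -0.315,"dy": -0.118,"dz": 0.01,"az": -10.7},{"dx": -0.315,"dy": -0.118,"dz": 0.01,"az": -10.7},{"dx": -0.315,"dy": -0.118,"dz": 0.01,"az": -10.7},{"dx": -0.315,"dy": -0.118,"dz": 0.01,"az": -10.7},{"dx": -0.315,"dy": -0.118,"dz": 0.01,"az": -10.7}]'

```text
$.moves[0]: bad value
```

```bash
python3 - <<'E'
from bench import env
import cv2,pickle
o=env.get_obs();s=env.snapshot("wrist");pickle.dump((o,s),open("s1.pkl","wb"))
print(o["time"],o["tool_pos"],o["eef_rot"])
cv2.imwrite("pics/w1.png",s["image"][:,:,::-1])
E
```

```text
0.15 [0.23705569 0.46809733 0.23073188] [[-8.92116914e-01  4.51804289e-01 -5.44494901e-04]
 [ 4.51804617e-01  8.92116296e-01 -1.05024011e-03]
 [ 1.12497885e-05 -1.18294228e-03 -9.99999300e-01]]
```

View pics/w1.png

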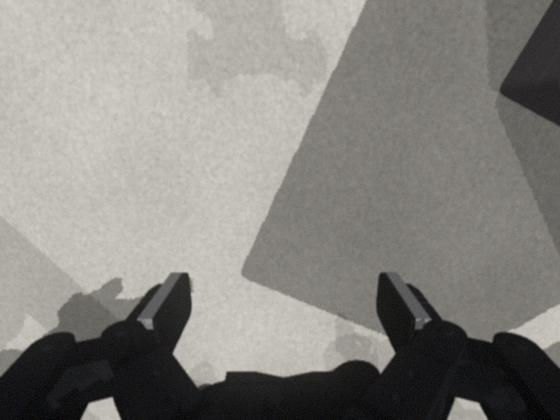

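The tool call needs all fields. (The wrist picture showed only the fingers and bare counter, since the arm hadn't moved.)

servo_tool --moves '[{"dx": -0.315,"dy": -0.118,"dz": 0.01,"ax": 0,"ay": 0,"az": -10.7,"grip": 0.085},{"dx": -0.315,"dy": -0.118,"dz": 0.01,"ax": 0,"ay": 0,"az": -10.7,"grip": 0.085},{"dx": -0.315,"dy": -0.118,"dz": 0.01,"ax": 0,"ay": 0,"az": -10.7,"grip": 0.085},{"dx": -0.315,"dy": -0.118,"dz": 0.01,"ax": 0,"ay": 0,"az": -10.7,"grip": 0.085},{"dx": -0.315,"dy": -0.118,"dz": 0.01,"ax": 0,"ay": 0,"az": -10.7,"grip": 0.085},{"dx": -0.315,"dy": -0.118,"dz": 0.01,"ax": 0,"ay": 0,"az": -10.7,"grip": 0.085},{"dx": -0.315,"dy": -0.118,"dz": 0.01,"ax": 0,"ay": 0,"az": -10.7,"grip": 0.085},{"dx": -0.315,"dy": -0.118,"dz": 0.01,"ax": 0,"ay": 0,"az": -10.7,"grip": 0.085}]' --squeeze 40

```text
time: 1.2
tool_pos: [0.4645, 0.221, 0.2211]
eef_rot: [[-0.96, 0.278, -0.001], [0.278, 0.96, 0.0], [0.001, -0.0, -1.0]]
contact_force: [-0.6, -0.2, 0.4]
opening: 0.995
grip_force: 0.0
```

```bash
python3 - <<'E'
from bench import env
import cv2,pickle
o=env.get_obs();s=env.snapshot("wrist");pickle.dump((o,s),open("s1.pkl","wb"))
im=s["image"][90:310,150:420,::-1]
cv2.imwrite("pics/w2.png",cv2.resize(im,None,fx=2.5,fy=2.5,interpolation=cv2.INTER_CUBIC))
E
```

```text
(no output)
```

View pics/w2.png

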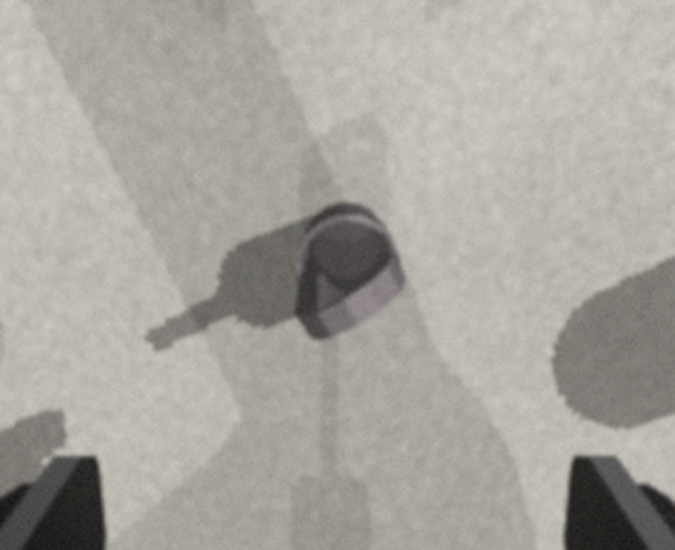

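The handle strap runs from about (277.2,218.8) to (308.8,200.0), centre (293.2,208.8), full-frame pixels.

```bash
python3 - <<'E'
from h import *
np.set_printoptions(precision=4,suppress=True)
o,s=pickle.load(open("s1.pkl","rb"));c=cam(s,o)
f=lambda x,y:(150+x/2.5,90+y/2.5)
a=onz(c,f(318,322),.100);b=onz(c,f(397,275),.100);m=onz(c,f(358,297),.110)
print(a,b,m,np.linalg.norm(a-b),np.degrees(np.arctan2(*(b-a)[[1,0]])))
# predicted projections for model check by fitting x,y,yaw
from scipy.optimize import least_squares
def corners(p):
    x,y,t=p;R=Ro.from_euler('z',t).as_matrix()
    L=[(5,-20,92),(-5,-20,92),(5,20,92),(-5,20,92)]
    return [proj(c,R@(np.array(q)/1000)+[x,y,0]) for q in L]
print(corners([m[0],m[1],np.arctan2(*(b-a)[[1,0]])-np.pi/2]), "zoom:",[((np.array(q)-[150,90])*2.5) for q in corners([m[0],m[1],np.arctan2(*(b-a)[[1,0]])-np.pi/2])])
# rim centre
print(onz(c,f(348,248),.05),o["tool_pos"],np.degrees(np.arctan2(*o["eef_rot"][[1,0],1])))
# overlay
for yaw in (70,85,100,104,115): pass
im=s["image"].copy()
def draw(x,y,t,col):
    R=Ro.from_euler('z',t).as_matrix()
    th=np.linspace(0,2*np.pi,60)
    pts=[[.022*np.cos(q),.022*np.sin(q),.05] for q in th]
    P=np.array([proj(c,R@np.array(q)+[x,y,0]) for q in pts])
    return P
E
```

```text
[0.4713 0.2122 0.1   ] [0.4626 0.2428 0.1   ] [0.4636 0.2284 0.11  ] 0.03187538619472437 105.78816312533087
[array([276.4583, 219.188 ]), array([270.4438, 210.081 ]), array([315.069 , 196.2159]), array([309.2686, 186.6957])] zoom: [array([316.1458, 322.97  ]), array([301.1096, 300.2026]), array([412.6725, 265.5397]), array([398.1714, 241.7393])]
[0.4598 0.2271 0.05  ] [0.4645 0.221  0.2211] 73.83839884173402
```

servo_tool --moves '[{"dx": 0.003,"dy": 0.006,"dz": 0.02,"ax": 0,"ay": 0,"az": -10.6,"grip": 0.085},{"dx": 0.003,"dy": 0.006,"dz": 0.04,"ax": 0,"ay": 0,"az": -21.2,"grip": 0.085},{"dx": 0.003,"dy": 0.006,"dz": 0.05,"ax": 0,"ay": 0,"az": -31.5,"grip": 0.085},{"dx": 0.003,"dy": 0.006,"dz": 0.09,"ax": 0,"ay": 0,"az": -32,"grip": 0.085},{"dx": 0.003,"dy": 0.006,"dz": 0.125,"ax": 0,"ay": 0,"az": -32,"grip": 0.085},{"dx": 0.003,"dy": 0.006,"dz": 0.155,"ax": 0,"ay": 0,"az": -32,"grip": 0.085},{"dx": 0.003,"dy": 0.006,"dz": 0.155,"ax": 0,"ay": 0,"az": -32,"grip": 0.085}]'

```text
time: 2.12
tool_pos: [0.4613, 0.2276, 0.0644]
eef_rot: [[-0.961, -0.275, -0.004], [-0.275, 0.961, -0.002], [0.004, -0.001, -1.0]]
contact_force: [-0.2, -0.5, 0.2]
opening: 0.99
grip_force: 0.0
```

```bash
python3 - <<'E'
from bench import env
import cv2,pickle
o=env.get_obs();s=env.snapshot("wrist");pickle.dump((o,s),open("s2.pkl","wb"))
cv2.imwrite("pics/w3.png",s["image"][100:400,80:480,::-1])
E
```

```text
(no output)
```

View pics/w3.png

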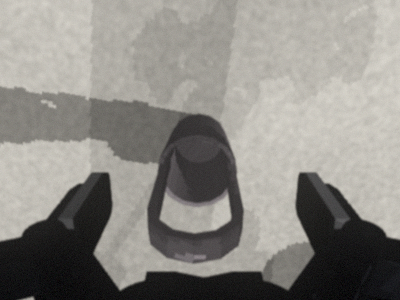

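The handle sits between the pads, top strap at about (195,245) in the crop, about 3 mm toward tool −x; I'll nudge over and close.

servo_tool --moves '[{"dx": -0.003,"dy": -0.001,"dz": 0,"ax": 0,"ay": 0,"az": 0,"grip": 0.085},{"dx": -0.003,"dy": -0.001,"dz": 0,"ax": 0,"ay": 0,"az": 0,"grip": 0.03},{"dx": -0.003,"dy": -0.001,"dz": 0,"ax": 0,"ay": 0,"az": 0,"grip": 0.03},{"dx": -0.003,"dy": -0.001,"dz": 0,"ax": 0,"ay": 0,"az": 0,"grip": 0.03},{"dx": -0.003,"dy": -0.001,"dz": 0,"ax": 0,"ay": 0,"az": 0,"grip": 0.03},{"dx": -0.003,"dy": -0.001,"dz": 0,"ax": 0,"ay": 0,"az": 0,"grip": 0.03},{"dx": -0.003,"dy": -0.001,"dz": 0,"ax": 0,"ay": 0,"az": 0,"grip": 0.03}]' --squeeze 40

```text
time: 3.05
tool_pos: [0.4674, 0.2271, 0.067]
eef_rot: [[-0.962, -0.273, 0.001], [-0.273, 0.962, 0.0], [-0.001, -0.0, -1.0]]
contact_force: [0.0, -2.5, 5.3]
opening: 0.455
grip_force: 40.2
```

servo_tool --moves '[{"dx": 0,"dy": 0,"dz": -0.03,"ax": 0,"ay": 0,"az": 0,"grip": 0.03},{"dx": 0,"dy": 0,"dz": -0.08,"ax": 0,"ay": 0,"az": 6,"grip": 0.03},{"dx": -0.01,"dy": -0.01,"dz": -0.12,"ax": 0,"ay": 0,"az": 14,"grip": 0.03},{"dx": -0.025,"dy": -0.02,"dz": -0.133,"ax": 0,"ay": 0,"az": 22,"grip": 0.03},{"dx": -0.035,"dy": -0.03,"dz": -0.133,"ax": 0,"ay": 0,"az": 29,"grip": 0.03},{"dx": -0.044,"dy": -0.039,"dz": -0.133,"ax": 0,"ay": 0,"az": 32,"grip": 0.03},{"dx": -0.044,"dy": -0.039,"dz": -0.133,"ax": 0,"ay": 0,"az": 32,"grip": 0.03},{"dx": -0.044,"dy": -0.039,"dz": -0.133,"ax": 0,"ay": 0,"az": 32,"grip": 0.03}]'

```text
time: 4.05
tool_pos: [0.5193, 0.2017, 0.1988]
eef_rot: [[-0.961, 0.277, -0.001], [0.277, 0.961, -0.0], [0.001, -0.0, -1.0]]
contact_force: [0.2, 0.4, -0.9]
opening: 0.46
grip_force: 40.7
```

```bash
python3 - <<'E'
from bench import env
import cv2,pickle,numpy as np
o=env.get_obs();w=env.snapshot("wrist");t=env.snapshot("top");s=env.snapshot("scene");pickle.dump((o,w,t,s),open("s3.pkl","wb"))
a=cv2.resize(w["image"][:,:,::-1],(400,300))
z=lambda i,x0,x1,y0,y1,k:cv2.resize(i[y0:y1,x0:x1,::-1],(k*(x1-x0),k*(y1-y0)),interpolation=cv2.INTER_CUBIC)
b=z(t["image"],170,270,145,220,4);c=z(s["image"],320,420,170,320,4)
cv2.imwrite("pics/w4.png",np.hstack([np.vstack([a,b]),c]))
E
```

```text
(no output)
```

View pics/w4.png

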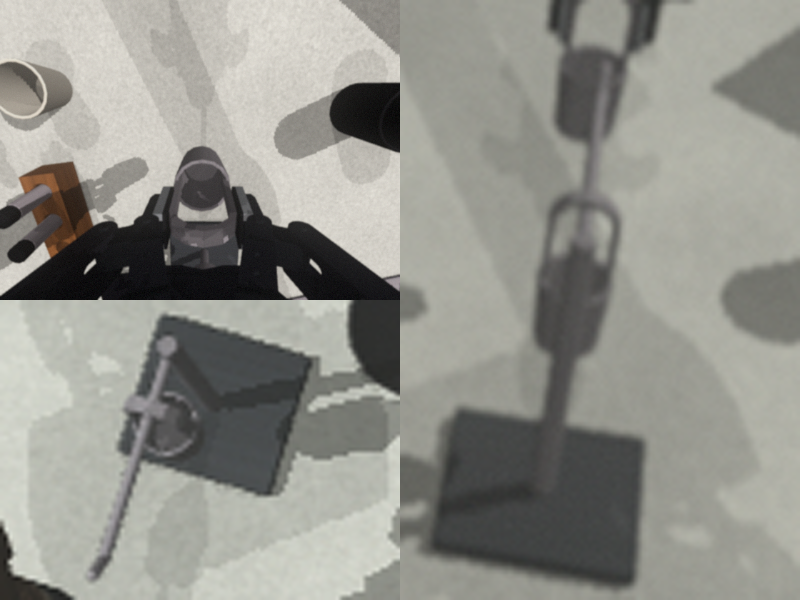

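```bash
python3 - <<'E'
from h import *
np.set_printoptions(precision=4,suppress=True)
o,w,t,s=pickle.load(open("s3.pkl","rb"));T=cam(t);S=cam(s)
tip=tri([(T,(170+95/4,145+276/4)),(S,(320+206/4,170+62/4))]);print("tip",tip)
post=onz(T,(170+168/4,145+345/4),.217);print(post)
f=onz(T,(170+148/4,145+107/4),.212);print(f)
ex=(post-tip)[:2];ex/=np.linalg.norm(ex);ey=np.array([-ex[1],ex[0]])
print(np.linalg.norm((post-tip)[:2]),np.degrees(np.arctan2(*ex[::-1])))
g=lambda X:((X-post)[:2]@ex,(X-post)[:2]@ey)
print("first",g(f),"tool",g(o["tool_pos"]))
for h in (-.11,-.115):print(post[:2]+ex*h)
E
```

```text
tip [0.5673 0.1909 0.2209]
[0.5239 0.142  0.217 ]
[0.6743 0.1574 0.212 ]
0.06533454386127499 -131.55358169331248
first (np.float64(-0.11128459799765285), np.float64(0.10227468365079642)) tool (np.float64(-0.04165180037960115), np.float64(-0.043083468379115024))
[0.5969 0.2243]
[0.6002 0.228 ]
```

servo_tool --moves '[{"dx": -0.02,"dy": 0,"dz": 0,"ax": 0,"ay": 0,"az": 0,"grip": 0.03},{"dx": -0.04,"dy": 0,"dz": 0,"ax": 0,"ay": 0,"az": 0,"grip": 0.03},{"dx": -0.06,"dy": 0,"dz": 0,"ax": 0,"ay": 0,"az": 0,"grip": 0.03},{"dx": -0.08,"dy": 0,"dz": 0,"ax": 0,"ay": 0,"az": 0,"grip": 0.03},{"dx": -0.09,"dy": 0,"dz": 0,"ax": 0,"ay": 0,"az": 0,"grip": 0.03},{"dx": -0.091,"dy": 0,"dz": 0,"ax": 0,"ay": 0,"az": 0,"grip": 0.03},{"dx": -0.091,"dy": 0,"dz": 0.01,"ax": 0,"ay": 0,"az": 0,"grip": 0.03},{"dx": -0.091,"dy": 0,"dz": 0.018,"ax": 0,"ay": 0,"az": 0,"grip": 0.03},{"dx": -0.091,"dy": 0,"dz": 0.024,"ax": 0,"ay": 0,"az": 0,"grip": 0.03},{"dx": -0.091,"dy": 0,"dz": 0.024,"ax": 0,"ay": 0,"az": 0,"grip": 0.03}]'

```text
time: 5.45
tool_pos: [0.6066, 0.1764, 0.1746]
eef_rot: [[-0.961, 0.278, -0.001], [0.278, 0.961, -0.0], [0.001, -0.001, -1.0]]
contact_force: [-0.5, -0.1, -0.3]
opening: 0.455
grip_force: 40.8
```

```bash
python3 - <<'E'
from bench import env
import cv2,pickle,numpy as np
o=env.get_obs();t=env.snapshot("top");s=env.snapshot("scene");pickle.dump((o,t,s),open("s4.pkl","wb"))
print(o["contact_force"])
z=lambda i,x0,x1,y0,y1,k:cv2.resize(i[y0:y1,x0:x1,::-1],(k*(x1-x0),k*(y1-y0)),interpolation=cv2.INTER_CUBIC)
b=z(t["image"],170,270,145,265,4);c=z(s["image"],320,420,140,260,4)
cv2.imwrite("pics/w5.png",np.hstack([b,c]))
E
```

```text
[-0.50463886 -0.08569847 -0.25378244]
```

View pics/w5.png

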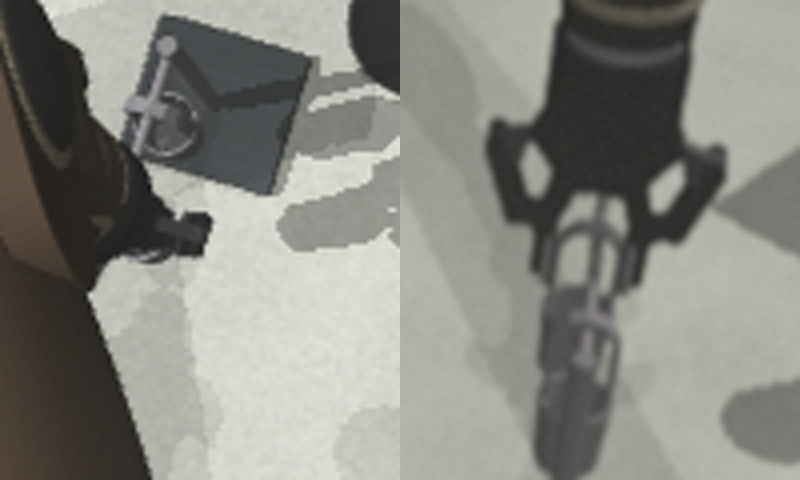

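The bar passes through the arch window (595,210–300 in the mosaic) and the first basket is undisturbed at (160,105). Now I'll lower until contact.

servo_tool --moves '[{"dx": 0,"dy": 0,"dz": 0.002,"ax": 0,"ay": 0,"az": 0,"grip": 0.03},{"dx": 0,"dy": 0,"dz": 0.004,"ax": 0,"ay": 0,"az": 0,"grip": 0.03},{"dx": 0,"dy": 0,"dz": 0.006,"ax": 0,"ay": 0,"az": 0,"grip": 0.03},{"dx": 0,"dy": 0,"dz": 0.007,"ax": 0,"ay": 0,"az": 0,"grip": 0.03},{"dx": 0,"dy": 0,"dz": 0.007,"ax": 0,"ay": 0,"az": 0,"grip": 0.03}]'

```text
time: 6.18
tool_pos: [0.6073, 0.1764, 0.1689]
eef_rot: [[-0.96, 0.278, 0.001], [0.278, 0.96, 0.0], [-0.001, 0.0, -1.0]]
contact_force: [-1.2, -0.3, 3.1]
opening: 0.459
grip_force: 41.1
```

servo_tool --moves '[{"dx": 0,"dy": 0,"dz": 0,"ax": 0,"ay": 0,"az": 0,"grip": 0.043},{"dx": 0,"dy": 0,"dz": 0,"ax": 0,"ay": 0,"az": 0,"grip": 0.046},{"dx": 0,"dy": 0,"dz": 0,"ax": 0,"ay": 0,"az": 0,"grip": 0.05},{"dx": 0,"dy": 0,"dz": 0,"ax": 0,"ay": 0,"az": 0,"grip": 0.06},{"dx": 0,"dy": 0,"dz": 0,"ax": 0,"ay": 0,"az": 0,"grip": 0.065},{"dx": 0,"dy": 0,"dz": 0,"ax": 0,"ay": 0,"az": 0,"grip": 0.065},{"dx": 0,"dy": 0,"dz": -0.02,"ax": 0,"ay": 0,"az": 0,"grip": 0.065},{"dx": 0,"dy": 0,"dz": -0.05,"ax": 0,"ay": 0,"az": 0,"grip": 0.065},{"dx": 0,"dy": 0,"dz": -0.1,"ax": 0,"ay": 0,"az": 0,"grip": 0.065},{"dx": 0.02,"dy": 0,"dz": -0.15,"ax": 0,"ay": 0,"az": 0,"grip": 0.085},{"dx": 0.02,"dy": 0,"dz": -0.15,"ax": 0,"ay": 0,"az": 0,"grip": 0.085}]'

```text
time: 7.55
tool_pos: [0.5884, 0.1826, 0.3236]
eef_rot: [[-0.961, 0.278, 0.008], [0.278, 0.961, 0.003], [-0.007, 0.005, -1.0]]
contact_force: [0.7, 0.5, -1.1]
opening: 0.998
grip_force: 0.0
```

Basket released. Next, the tube's lean direction, from the views I already have.

```bash
python3 - <<'E'
from h import *
np.set_printoptions(precision=4,suppress=True)
d=pickle.load(open("s0.pkl","rb"));T=cam(d["top"]);S=cam(d["scene"])
f=lambda x,y:(150+x/5,180+y/5)
B=[onz(S,f(*q),z) for q,z in (((8,478),0),((143,480),0),((183,327),.008))];print(B)
for a,b in ((0,1),(1,2)): v=B[b]-B[a];print(np.linalg.norm(v),np.degrees(np.arctan2(v[1],v[0])))
# automatic: dark cap & tube pixels in top image near cap
cap=np.array([.5124,-.3139,.1154])
for az in (165,172,180,188,195):
    a=np.radians(az);u=np.array([np.sin(np.radians(35))*np.cos(a),np.sin(np.radians(35))*np.sin(a),np.cos(np.radians(35))])
    print(az,cap-u*.056,proj(S,cap-u*.056),proj(T,cap-u*.056))
# ascii of the top image
im=d["top"]["image"][196:244,362:402].astype(int)
g=im.sum(2)//3; br=(im[:,:,0]-im[:,:,2]>40)
for r in range(48):print(196+r,''.join('#' if g[r,c]<55 else 'w' if br[r,c] else 'o' if g[r,c]<110 else '.' for c in range(40)))
im=d["scene"]["image"][205:245,158:186].astype(int)
g=im.sum(2)//3; br=(im[:,:,0]-im[:,:,2]>30)
for r in range(40):print(205+r,''.join('#' if g[r,c]<60 else 'w' if br[r,c] else 'o' if g[r,c]<130 else '.' for c in range(28)))
E
```

```text
[array([ 0.6195, -0.3579,  0.    ]), array([ 0.6255, -0.2887,  0.    ]), array([ 0.5231, -0.2773,  0.008 ])]
0.06946972400666271 85.07361513641843
0.10328693949103508 173.64454772335506
165 [ 0.5434 -0.3222  0.0695] [165.0398 234.8451] [385.0118 225.9178]
172 [ 0.5442 -0.3184  0.0695] [166.4956 234.9839] [383.6417 225.6438]
180 [ 0.5445 -0.3139  0.0695] [168.2205 234.9876] [382.0533 225.5363]
188 [ 0.5442 -0.3094  0.0695] [169.9762 234.826 ] [380.4702 225.6501]
195 [ 0.5434 -0.3056  0.0695] [171.5092 234.5518] [379.1133 225.9295]
196 ........................................
197 ........................................
198 ........................................
199 ........woooo...........................
200 .......wwwwwwwwwwwwwooo.................
201 .......wwwwwwwwwwwwwwwwwwwwwwwo.........
202 .......wwwwwwwwwwwwwwwwwwwwwwwo.........
203 .......wwwwwwwwwwwwwwwwwwwwwwwo.........
204 .......wwwwwwwwwwwwwwwwwwwwwwwo.........
205 .......wwwwwwwwwwwwwowoowowwwwo.........
206 ......owwwwoooowowwwwwwwwwwwwwo.........
207 ......owwwowoooowwwwooowwwwwow..........
208 ......owwwooowowowww
[... 2215 characters left out ...]
.....oo
224 ..oooooooo..ooooo...........
225 ...ooooooo..ooo.............
226 .....oooo..ooo..............
227 .....ooooo..oo..............
228 .....ooooo..o...............
229 .....oooo..oo...............
230 .....oooo..oo...............
231 .....oooo..oo...............
232 .....oooo...................
233 .....oooo...................
234 .....oooo...................
235 ...oooooo..ooo..............
236 ooooooooo..oooowwooooo......
237 owwwwooooooooowwwwwwoo......
238 wwwwwwooooooowwwwwwwwo......
239 wwwwwwwwwwwwwwwwwwwwoo......
240 wwwwwwwwwwwwwwwwwwwwoo......
241 wwwwwwwwwwwwwwwwwwwwoo......
242 wwwwwwwwwwwwwwwwwwwwoo......
243 wwwwwwwwwwwwwwwwwwwwoo......
244 wwwwwwwwwwwwwwwwwwwwwoo.....
```

```bash
cat >> h.py <<'E'
def uvec(az,tilt=35):
    a,t=np.radians(az),np.radians(tilt);return np.array([np.sin(t)*np.cos(a),np.sin(t)*np.sin(a),np.cos(t)])
def cyl(top,u,l0,l1,r=.011):
    v=np.cross(u,[0,0,1.]);v/=np.linalg.norm(v);w=np.cross(u,v);th=np.linspace(0,2*np.pi,40)
    return [top-u*l+r*(v*np.cos(q)+w*np.sin(q)) for l in (l0,l1) for q in th]
def bbox(c,P):
    q=np.array([proj(c,X) for X in P]);return np.r_[q.min(0),q.max(0)]
E
python3 - <<'E'
from h import *
from scipy.optimize import least_squares
from bench import env
np.set_printoptions(precision=4,suppress=True)
d=pickle.load(open("s0.pkl","rb"));T=cam(d["top"]);S=cam(d["scene"])
bt=[382.7,None,391,239.7];bs=[163.5,211.9,171.3,None]
mt=np.array([382.7,239.7,391]);
u=uvec(174.5)
def res(p):
    P=cyl(p,u,0,.018);a=bbox(T,P);b=bbox(S,P);return np.r_[a-[382.7,230.7,391,239.7],b-[163.5,211.9,171.3,218.8]]
r=least_squares(res,[.51,-.314,.12]);top=r.x
print("cap top centre",top,r.fun)
print("mouth",top-u*.065,"bottom",top-u*.11)
o=env.get_obs();print(o["tool_pos"],o["joint_pos"])
# desired tool: z=-u, y horizontal, near current y
y=np.cross([0,0,1],u);y/=np.linalg.norm(y);z=-u
if y@o["eef_rot"][:,1]<0:y=-y
x=np.cross(y,z);R=np.c_[x,y,z];print(R)
C=o["eef_rot"]
print("rotvec deg",np.degrees(Ro.from_matrix(C.T@R).as_rotvec()))
for s in (-.06,0,.049): 
    tcp=top-u*s;print(s,tcp,"d tool",C.T@(tcp-o["tool_pos"]))
E
```

```text
cap top centre [ 0.5108 -0.3137  0.1199] [-1.2071 -0.6215 -0.2132  0.7949 -1.1925 -0.5005 -0.1382  0.408 ]
mouth [ 0.5479 -0.3173  0.0666] bottom [ 0.5736 -0.3198  0.0298]
[0.5884 0.1826 0.3236] [17.2348 18.6837 23.8899 94.7352  0.0071 33.3553]
[[-0.8154  0.0958  0.5709]
 [ 0.0785  0.9954 -0.055 ]
 [-0.5736 -0.     -0.8192]]
rotvec deg [ -3.0217 -34.4855 -10.3535]
-0.06 [ 0.4765 -0.3104  0.169 ] d tool [-0.0284 -0.5054  0.1524]
0 [ 0.5108 -0.3137  0.1199] d tool [-0.0619 -0.4993  0.2018]
0.049 [ 0.5387 -0.3164  0.0797] d tool [-0.0892 -0.4943  0.2422]
```

servo_tool --moves '[{"dx": -0.003,"dy": -0.055,"dz": 0,"ax": -0.3,"ay": -3.4,"az": -1,"grip": 0.07},{"dx": -0.006,"dy": -0.11,"dz": 0,"ax": -0.6,"ay": -6.8,"az": -2,"grip": 0.07},{"dx": -0.009,"dy": -0.165,"dz": 0,"ax": -0.9,"ay": -10.2,"az": -3,"grip": 0.07},{"dx": -0.012,"dy": -0.22,"dz": 0,"ax": -1.2,"ay": -13.6,"az": -4,"grip": 0.07},{"dx": -0.016,"dy": -0.275,"dz": 0.01,"ax": -1.5,"ay": -17,"az": -5,"grip": 0.07},{"dx": -0.02,"dy": -0.33,"dz": 0.03,"ax": -1.8,"ay": -20.4,"az": -6,"grip": 0.07},{"dx": -0.022,"dy": -0.385,"dz": 0.06,"ax": -2.1,"ay": -24,"az": -7,"grip": 0.07},{"dx": -0.025,"dy": -0.43,"dz": 0.09,"ax": -2.4,"ay": -28,"az": -8,"grip": 0.07},{"dx": -0.028,"dy": -0.475,"dz": 0.12,"ax": -2.8,"ay": -32,"az": -9.5,"grip": 0.07},{"dx": -0.028,"dy": -0.505,"dz": 0.152,"ax": -3,"ay": -34.5,"az": -10.4,"grip": 0.07},{"dx": -0.028,"dy": -0.505,"dz": 0.152,"ax": -3,"ay": -34.5,"az": -10.4,"grip": 0.07},{"dx": -0.028,"dy": -0.505,"dz": 0.152,"ax": -3,"ay": -34.5,"az": -10.4,"grip": 0.07}]'

```text
time: 9.05
tool_pos: [0.4744, -0.3108, 0.1664]
eef_rot: [[-0.82, 0.096, 0.565], [0.077, 0.995, -0.058], [-0.567, -0.004, -0.823]]
contact_force: [1.0, -0.6, 0.3]
opening: 0.82
grip_force: 0.0
```

```bash
python3 - <<'E'
from h import *
from bench import env
np.set_printoptions(precision=4,suppress=True)
o=env.get_obs();w=env.snapshot("wrist");t=env.snapshot("top");s=env.snapshot("scene");pickle.dump((o,w,t,s),open("s5.pkl","wb"))
print(o["tool_pos"],o["joint_pos"],o["contact_force"])
z=lambda i,x0,x1,y0,y1,k:cv2.resize(i[y0:y1,x0:x1,::-1],(int(k*(x1-x0)),int(k*(y1-y0))),interpolation=cv2.INTER_CUBIC)
a=z(w["image"],180,390,100,400,2)  # 420x600
b=z(t["image"],180,242,145,220,4);c=z(s["image"],330,392,170,245,4)
m=np.zeros((600,800,3),np.uint8);m[:,:420]=a;m[:300,430:678]=b;m[300:,430:678]=c
cv2.imwrite("pics/w6.png",m)
E
```

```text
[ 0.4744 -0.3108  0.1664] [-43.6902  -9.254  -35.4809  35.2273  20.386  -32.9924] [ 1.001  -0.5612  0.3494]
```

View pics/w6.png

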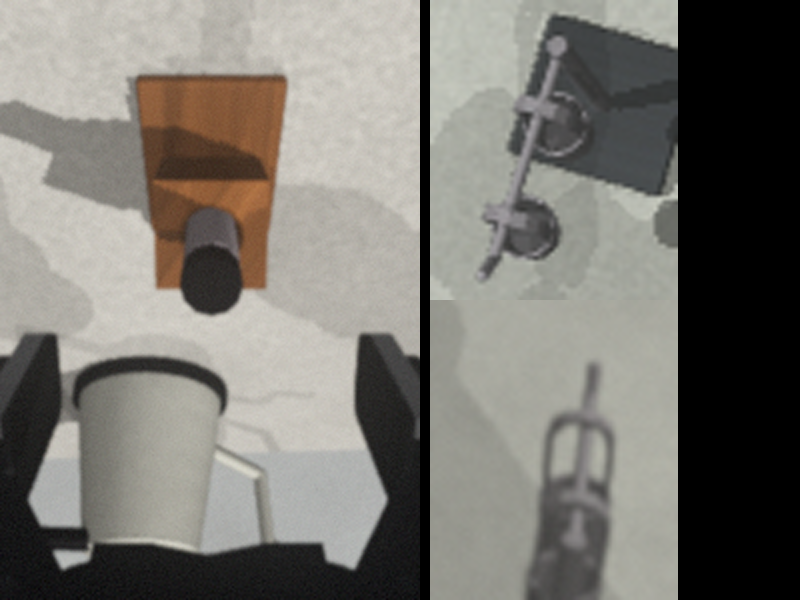

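Both baskets hang straight and apart on the bar. In the wrist view the cap disc centre is at (285.6,240.7) full-frame, about 30 px across, and the tube meets the bore near (285,207).

```bash
python3 - <<'E'
from h import *
np.set_printoptions(precision=4,suppress=True)
o,w,t,s=pickle.load(open("s5.pkl","rb"));W=cam(w,o)
u=uvec(174.5);top=np.array([.5108,-.3137,.1199])
print(proj(W,top),bbox(W,cyl(top,u,0,.0001)),proj(W,top-u*.065))
print("seen bbox",180+181/2,100+247/2,180+242/2,100+314/2)
d=pickle.load(open("s0.pkl","rb"))
X=tri([(W,(285.6,240.6)),(cam(d["top"]),np.add(proj(cam(d["top"]),top),0)),(cam(d["scene"]),proj(cam(d["scene"]),top))]);print(X)
C=o["eef_rot"]; print("axis err",C[:,2]+u, "tool frame offset of cap", C.T@(top-o["tool_pos"]),C.T@(X-o["tool_pos"]))
print("rotvec to align",np.degrees(Ro.from_matrix(C.T@np.c_[np.cross(np.cross([0,0,1],u)/np.sin(np.radians(35)),-u),np.cross([0,0,1],u)/np.sin(np.radians(35)),-u]).as_rotvec()))
# col offset in wrist image at cap depth
E
```

```text
[286.2338 239.1842] [270.058  223.7405 302.4524 254.1317] [285.8193 212.4467]
seen bbox 270.5 223.5 301.0 257.0
[ 0.5111 -0.3138  0.1205]
axis err [-0.0064 -0.0026 -0.0043] tool frame offset of cap [-0.0036  0.0008  0.059 ] [-0.0042  0.0008  0.0587]
rotvec to align [   0.6732   -0.2835 -179.9014]
```

servo_tool --moves '[{"dx": -0.004,"dy": 0.001,"dz": 0.02,"ax": 0,"ay": -0.4,"az": 0,"grip": 0.07},{"dx": -0.004,"dy": 0.001,"dz": 0.045,"ax": 0,"ay": -0.4,"az": 0,"grip": 0.07},{"dx": -0.004,"dy": 0.001,"dz": 0.07,"ax": 0,"ay": -0.4,"az": 0,"grip": 0.07},{"dx": -0.004,"dy": 0.001,"dz": 0.09,"ax": 0,"ay": -0.4,"az": 0,"grip": 0.07},{"dx": -0.004,"dy": 0.001,"dz": 0.104,"ax": 0,"ay": -0.4,"az": 0,"grip": 0.07},{"dx": -0.004,"dy": 0.001,"dz": 0.104,"ax": 0,"ay": -0.4,"az": 0,"grip": 0.07},{"dx": -0.004,"dy": 0.001,"dz": 0.104,"ax": 0,"ay": -0.4,"az": 0,"grip": 0.07}]'

```text
time: 10.07
tool_pos: [0.5368, -0.3162, 0.0838]
eef_rot: [[-0.815, 0.095, 0.571], [0.076, 0.995, -0.058], [-0.574, -0.004, -0.819]]
contact_force: [-0.2, -0.2, 0.4]
opening: 0.818
grip_force: 0.0
```

servo_tool --moves '[{"dx": 0,"dy": 0,"dz": 0,"ax": 0,"ay": 0,"az": 0,"grip": 0.012},{"dx": 0,"dy": 0,"dz": 0,"ax": 0,"ay": 0,"az": 0,"grip": 0.012},{"dx": 0,"dy": 0,"dz": 0,"ax": 0,"ay": 0,"az": 0,"grip": 0.012},{"dx": 0,"dy": 0,"dz": 0,"ax": 0,"ay": 0,"az": 0,"grip": 0.012},{"dx": 0,"dy": 0,"dz": 0,"ax": 0,"ay": 0,"az": 0,"grip": 0.012},{"dx": 0,"dy": 0,"dz": 0,"ax": 0,"ay": 0,"az": 0,"grip": 0.012},{"dx": 0,"dy": 0,"dz": 0,"ax": 0,"ay": 0,"az": 0,"grip": 0.012}]' --squeeze 40

```text
time: 10.95
tool_pos: [0.5365, -0.3163, 0.0836]
eef_rot: [[-0.815, 0.096, 0.571], [0.076, 0.995, -0.058], [-0.574, -0.004, -0.819]]
contact_force: [-4.5, 1.5, 5.8]
opening: 0.245
grip_force: 39.1
```

servo_tool --moves '[{"dx": 0,"dy": 0,"dz": -0.01,"ax": 0,"ay": 0,"az": 0,"grip": 0.012},{"dx": 0,"dy": 0,"dz": -0.025,"ax": 0,"ay": 0,"az": 0,"grip": 0.012},{"dx": 0,"dy": 0,"dz": -0.04,"ax": 0,"ay": 0,"az": 0,"grip": 0.012},{"dx": 0,"dy": 0,"dz": -0.055,"ax": 0,"ay": 0,"az": 0,"grip": 0.012},{"dx": 0,"dy": 0,"dz": -0.075,"ax": 0,"ay": 0,"az": 0,"grip": 0.012},{"dx": 0,"dy": 0,"dz": -0.1,"ax": 0,"ay": 0,"az": 0,"grip": 0.012},{"dx": 0,"dy": 0,"dz": -0.13,"ax": 0,"ay": 0,"az": 0,"grip": 0.012},{"dx": 0,"dy": 0,"dz": -0.15,"ax": 0,"ay": 0,"az": 0,"grip": 0.012},{"dx": 0,"dy": 0,"dz": -0.15,"ax": 0,"ay": 0,"az": 0,"grip": 0.012}]'

```text
time: 12.08
tool_pos: [0.4505, -0.3081, 0.208]
eef_rot: [[-0.814, 0.097, 0.572], [0.076, 0.995, -0.061], [-0.575, -0.006, -0.818]]
contact_force: [0.9, -0.2, -0.4]
opening: 0.246
grip_force: 39.3
```

```bash
python3 - <<'E'
from h import *
from bench import env
from scipy.optimize import least_squares
np.set_printoptions(precision=4,suppress=True)
o=env.get_obs();w=env.snapshot("wrist");pickle.dump((o,w),open("s6.pkl","wb"))
d=pickle.load(open("s0.pkl","rb"));T=cam(d["top"]);S=cam(d["scene"])
print(o["tool_pos"],o["contact_force"],o["opening"])
# refine bore & rack with chamfered rim fit: known rack yaw from tubes and bores
f=lambda x,y:(265+(x-400)/5,145+y/5)
ca=[onz(T,f(*q),.05)[:2] for q in ((487,231),(572,239),(535,497),(450,485))]
cs=[(75,25),(75,-25),(-75,-25),(-75,25)]
def res(p):
    c,s=np.cos(p[2]),np.sin(p[2])
    return np.concatenate([np.array([p[0]+c*a/1e3-s*b/1e3,p[1]+s*a/1e3+c*b/1e3])-q for (a,b),q in zip(cs,ca)])
r=least_squares(res,[.57,-.05,-.14]);print("rack",r.x,np.degrees(r.x[2]),r.fun)
c,s=np.cos(r.x[2]),np.sin(r.x[2]);print("bore from rack",r.x[0]+.048*c,r.x[1]+.048*s)
for n,C,x0,x1,y0,y1 in (("top",T,276,306,188,248),("scene",S,258,290,205,262)):
    im=d[n]["image"][y0:y1,x0:x1].astype(int);g=im.sum(2)//3;br=(im[:,:,0]-im[:,:,2]>30)
    for i in range(y1-y0):print(y0+i,''.join('#' if g[i,j]<58 else 'w' if br[i,j] else 'o' if g[i,j]<110 else '.' for j in range(x1-x0)))
E
```

```text
[ 0.4505 -0.3081  0.208 ] [ 0.9166 -0.1986 -0.4029] 0.2459642951241133
rack [ 0.5693 -0.0463 -0.1437] -8.232811749967237 [ 0.0015  0.0003 -0.0009  0.     -0.0004 -0.0005 -0.0002  0.0002]
bore from rack 0.6168097873173177 -0.05314251252139682
188 ..............................
189 ..............................
190 .....................o........
191 ......wwwwww.....oooooo.......
192 ......wwwwwwwwwwwwwoooo.......
193 ......wwwwwwwwwwwwwwwwww......
194 ......wwwwwwwwwwwwwwwwww......
195 ......wwwwwwwwwwwwwwwww.......
196 .....wwwwwwwwwwwwwwwwww.......
197 .....wwwwwww##wwwwwwwww.......
198 .....wwwww######wwwwwww.......
199 .....wwwww#######wwwwww.......
200 .....wwww########wwwwww.......
201 .....wwww########wwwwww.......
202 .....wwww#########wwww........
203 ....wwwwww#######wwwww........
204 ....wwwwww#######wwwww........
205 ....wwwwwwwww##wwwwwww........
206 ....wwwwwwwwwwwwwwwwww........
207 ....wwwwwwwwwwwwwwwwww........
208 ....wwwwwwwwwwwwwwwwww........
209 ...wwwwwwwwwwwwwwwwww.........
210 ...wwwwwwwwwwwwwwwwww.........
211 ...wwwwwwwwwwwwwwwwww.........
212 ...wwwwwww###w
[... 2650 characters left out ...]
3 ooooooowwwooooooooooowwwwwo.....
244 ooooooowwwooooooooooowwwwwo.....
245 ooooooowwwwooooooooowwwwwwo.....
246 oooooowwwwwwwwoooowwwwwwwwo.....
247 oooooowwwwwwwwwwwwwwwwwwwwo.....
248 .oooowwwwwwwwwwwwwwwwwwwwo......
249 ooooowwwwwwwwwwwwwwwwwwwwo......
250 ooooowwwwwwwwwwwwwwwwwwwwo......
251 ooooowwwwwwwwwwwwwwwwwwwwo......
252 ooooowwwwwwwwwwwwwwwwwwwwo......
253 oooowwwwwwwwwwwwwwwwwwwwwo......
254 oo.owwwwwwwwwoooowwwwwwwwo......
255 oooowwwwwwwoo#o#o#wwwwwwwo......
256 .ooowwwwwwwoo#####owwwwwoo......
257 oooowwwwwwwo####o#wwwwwwo.......
258 oooowwwwwwwwoooo#wwwwwwwo.......
259 ooowwwwwwwwwwwwwwwwwwwwwo.......
260 ooowwwwwwwwwwwwwwwwwwwwwo.......
261 o.owwwwwwwwwwwwwwwwwwwwwo.......
```

```bash
cat >> h.py <<'E'
def goal(o,tcp,yaw):
    a=np.radians(yaw);y=np.array([np.cos(a),np.sin(a),0]);z=np.array([0,0,-1.]);R=np.c_[np.cross(y,z),y,z]
    C=o["eef_rot"];print("d",C.T@(np.array(tcp)-o["tool_pos"]),"rot",np.degrees(Ro.from_matrix(C.T@R).as_rotvec()))
E
python3 - <<'E'
from h import *
from bench import env
np.set_printoptions(precision=4,suppress=True)
o=env.get_obs()
goal(o,[.6093,-.1022,.205],81.8);goal(o,[.6093,-.1022,.165],81.8)
E
```

```text
d [-0.1127  0.22    0.0797] rot [ 0.531  35.0415  2.648 ]
d [-0.0897  0.2202  0.1125] rot [ 0.531  35.0415  2.648 ]
```

servo_tool --moves '[{"dx": -0.025,"dy": 0.045,"dz": 0.016,"ax": 0.1,"ay": 7,"az": 0.5,"grip": 0.012},{"dx": -0.045,"dy": 0.09,"dz": 0.032,"ax": 0.2,"ay": 14,"az": 1,"grip": 0.012},{"dx": -0.068,"dy": 0.135,"dz": 0.048,"ax": 0.3,"ay": 21,"az": 1.6,"grip": 0.012},{"dx": -0.09,"dy": 0.18,"dz": 0.064,"ax": 0.4,"ay": 28,"az": 2.1,"grip": 0.012},{"dx": -0.113,"dy": 0.22,"dz": 0.08,"ax": 0.5,"ay": 35,"az": 2.6,"grip": 0.012},{"dx": -0.113,"dy": 0.22,"dz": 0.08,"ax": 0.5,"ay": 35,"az": 2.6,"grip": 0.012},{"dx": -0.1,"dy": 0.22,"dz": 0.097,"ax": 0.5,"ay": 35,"az": 2.6,"grip": 0.012},{"dx": -0.09,"dy": 0.22,"dz": 0.112,"ax": 0.5,"ay": 35,"az": 2.6,"grip": 0.012},{"dx": -0.09,"dy": 0.22,"dz": 0.112,"ax": 0.5,"ay": 35,"az": 2.6,"grip": 0.012},{"dx": -0.09,"dy": 0.22,"dz": 0.112,"ax": 0.5,"ay": 35,"az": 2.6,"grip": 0.012}]'

```text
time: 13.38
tool_pos: [0.609, -0.1023, 0.1656]
eef_rot: [[-0.99, 0.141, 0.001], [0.141, 0.99, 0.001], [-0.001, 0.001, -1.0]]
contact_force: [-0.7, -0.5, -0.4]
opening: 0.25
grip_force: 39.4
```

```bash
python3 - <<'E'
from h import *
from bench import env
np.set_printoptions(precision=4,suppress=True)
o=env.get_obs();w=env.snapshot("wrist");pickle.dump((o,w),open("s7.pkl","wb"))
print(o["tool_pos"],o["eef_rot"],o["opening"],o["contact_force"])
W=cam(w,o);b=proj(W,[.6165,-.0527,.05]);print("bore pred",b)
tb=o["tool_pos"]+o["eef_rot"]@[0,0,.065];print("tube bottom pred",proj(W,tb))
cx,cy=map(int,b)
im=w["image"].astype(int);g=im.sum(2)//3;br=(im[:,:,0]-im[:,:,2]>30)
ch=lambda i,j:'#' if g[i,j]<58 else 'w' if br[i,j] else 'o' if g[i,j]<110 else '.'
x0,x1,y0,y1=250,450,130,330
print(x0)
for i in range(y0,y1,3):print(i,''.join(ch(i,j) for j in range(x0,x1,2)))
E
```

```text
[ 0.609  -0.1023  0.1656] [[-0.99    0.1413  0.0009]
 [ 0.1413  0.99    0.0011]
 [-0.0007  0.0012 -1.    ]] 0.25016917919388343 [-0.7319 -0.5343 -0.4379]
bore pred [344.0211 211.2608]
tube bottom pred [285.145  231.3403]
250
130 ................................o##wwwwwwwwwwwwwwwwwwwwwwwwwwwwwwww.................................
133 ................................o##wwwwwwwwwwwwwwwwwwwwwwwwwwwwwwww.................................
136 ................................o##wwwwwwwwwwwwwwwwwwwwwwwwwwwwwwww.................................
139 ................................o##wwwwwwwwwwwwwwwwwwwwwwwwwwwwwwww.................................
142 ................................o##wwwwwwwwwwwwwoow##wwwwwwwwwwwwww.................................
145 ................................o##wwwwwwwwwwwooo..oooowwwwwwwwwwww.................................
148 ................................o#wwwwwwwwwwoooooooo.....owwwwwwwww.................................
151 ................................o#wwwwwwwwwooooooooooo.o..oowwwwww..................................
154 ...............................
[... 5459 characters left out ...]
###############################################################.......
313 #############################################################################################o......
316 ##############################################################################################......
319 ##############################################################################################o.....
322 ###############################################################################################.....
325 ###############################################################################################.....
328 ###############################################################################################o....
```

```bash
python3 - <<'E'
from h import *
np.set_printoptions(precision=4,suppress=True)
o,w=pickle.load(open("s7.pkl","rb"));W=cam(w,o);C=o["eef_rot"]
b=onz(W,(346.2,214.5),.05);print(b,"d",C.T@(b-o["tool_pos"]))
# rack top corners (far end) and edges
for q in ((314,244.5),(372,244.5),(316,214),(376,214)):print(onz(W,q,.05))
# tube edges: gray rows
g=w["image"].mean(2);
for r in range(206,258,4):print(r,g[r,255:315:2].astype(int))
for q in ([.011,0,.061],[.0,-.011,.061],[0,.011,.061],[0,-.011,.03],[0,.011,.03]):print(q,proj(W,o["tool_pos"]+C@q))
E
```

```text
[ 0.6196 -0.0511  0.05  ] d [-0.0032  0.052   0.1157]
[ 0.643  -0.0812  0.05  ]
[ 0.6501 -0.0311  0.05  ]
[ 0.6156 -0.0764  0.05  ]
[ 0.6227 -0.0261  0.05  ]
206 [231 230 230 224 229 232 230 232 192 164 166 161 160 164 161 161 157 166
 163 158 163 160 161 157 158 155 160 158 108  56]
210 [230 227 227 230 226 224 229 199 168 165 163 160 163 157 161 162 162 160
 161 155 158 162 165 158 162 160 156 149  97  53]
214 [232 234 232 232 227 224 224 210 164 161 167 164 164 163 161 164 161 156
 156 162 166 161 160 158 163 172 162 159 101  54]
218 [230 230 230 229 228 228 226 224 171 163 157 152 157 157 162 157 158 153
 162 163 160 162 157 158 153 155 154 155  97  52]
222 [228 227 227 228 227 228 231 230 189 161 165 163 152 155 153 153 152 152
 162 164 164 168 162 152 149 159 155 157  93  51]
226 [231 232 231 231 230 225 223 187 168 157 126 113 121 124 125 136 136 140
 148 159 158 157 158 161 160 160 155 151  96  55]
230 [228 226 228 226 226 225 224 219 126 104 110 115 118 124 127 134 136 146
 153 156 157 158 159 161 158 158 160 163 133  59]
234 [230 229 228 227 227 221 223 179 104 110 110 109 
[... 200 characters left out ...]

242 [226 226 220 226 231 229 195 105 106 105 113 115 119 123 136 135 139 145
 146 153 155 159 159 213 222 225 226 224 225 222]
246 [227 222 223 230 228 224 156  97 104 111 112 116 120 131 134 138 144 146
 152 155 156 158 157 197 226 228 229 225 229 227]
250 [225 224 223 229 232 219 136 100 111 108 112 115 123 127 136 139 138 148
 152 152 158 159 156 177 222 230 230 228 226 223]
254 [223 219 222 224 221 207 114 106 108 112 114 118 122 128 134 136 114 109
 124 152 151 156 153 162 224 225 225 228 226 229]
[0.011, 0, 0.061] [285.2148 217.951 ]
[0.0, -0.011, 0.061] [269.0122 233.3402]
[0, 0.011, 0.061] [301.3348 233.3692]
[0, -0.011, 0.03] [266.7226 251.733 ]
[0, 0.011, 0.03] [304.1493 251.766 ]
```

servo_tool --moves '[{"dx": -0.001,"dy": 0.02,"dz": 0,"ax": 0,"ay": 1,"az": 0,"grip": 0.012},{"dx": -0.001,"dy": 0.04,"dz": 0,"ax": 0,"ay": 2,"az": 0,"grip": 0.012},{"dx": -0.001,"dy": 0.053,"dz": 0.01,"ax": 0,"ay": 2,"az": 0,"grip": 0.012},{"dx": -0.001,"dy": 0.053,"dz": 0.025,"ax": 0,"ay": 2,"az": 0,"grip": 0.012},{"dx": -0.001,"dy": 0.053,"dz": 0.04,"ax": 0,"ay": 2,"az": 0,"grip": 0.012},{"dx": -0.001,"dy": 0.053,"dz": 0.046,"ax": 0,"ay": 2,"az": 0,"grip": 0.012},{"dx": -0.001,"dy": 0.053,"dz": 0.046,"ax": 0,"ay": 2,"az": 0,"grip": 0.012}]'

```text
time: 14.3
tool_pos: [0.6172, -0.0499, 0.1181]
eef_rot: [[-0.989, 0.141, -0.036], [0.141, 0.99, 0.006], [0.037, 0.001, -0.999]]
contact_force: [-0.5, -0.2, -0.6]
opening: 0.246
grip_force: 39.3
```

```bash
python3 - <<'E'
from h import *
from bench import env
np.set_printoptions(precision=4,suppress=True)
o=env.get_obs();w=env.snapshot("wrist");s=env.snapshot("scene");pickle.dump((o,w,s),open("s8.pkl","wb"))
im=w["image"].astype(int);g=im.sum(2)//3;br=(im[:,:,0]-im[:,:,2]>30)
ch=lambda i,j:'#' if g[i,j]<58 else 'w' if br[i,j] else 'o' if g[i,j]<110 else '.'
for i in range(196,262,2):print(i,''.join(ch(i,j) for j in range(245,325,1)))
im=s["image"].astype(int);g=im.sum(2)//3;br=(im[:,:,0]-im[:,:,2]>30)
for i in range(225,285,1):print(i,''.join(ch(i,j) for j in range(254,292,1)))
E
```

```text
196 ..wwwwwwwwwwwwwwwww#########################################wwwwwwwwwwwwwwww....
198 ..wwwwwwwwwwwwwwwwww#######################################wwwwwwwwwwwwwwwww....
200 ..wwwwwwwwwwwwwwwwwwww###################################wwwwwwwwwwwwwwwwwww....
202 ..wwwwwwwwwwwwwwwwwwwwww###############################wwwwwwwwwwwwwwwwwwwww....
204 ..wwwwwwwwwwwwwwwwwwwwwwww###########################wwwwwwwwwwwwwwwwwwwwwww....
206 ..wwwwwwwwwwwwwwwwwwwwwwwwwww######################wwwwwwwwwwwwwwwwwwwwwwwww....
208 ..wwwwwwwwwwwwwwwwwwwwwwwwwwwwwwwwww######wwwwwwwwwwwwwwwwwwwwwwwwwwwwwwwwww....
210 ..wwwwwwwwwwwwwwwwwwwwwwwwwwwwwwwwwwwwwwwwwwwwwwwwwwwwwwwwwwwwwwwwwwwwwwwww.....
212 ..wwwwwwwwwwwwwwwwwwwwwwwwwwwwwwwwwwwwwwwwwwwwwwwwwwwwwwwwwwwwwwwwwwwwwwwww.....
214 ..wwwwwwwwwwwwwwwwwwwwwwwwwwwwwwwwwwwwwwwwwwwwwwwwwwwwwwwwwwwwwwwwwwwwwwwww.....
216 ..wwwwwwwwwwwwwwwwwwwwwwwwwwwwwwwwwwwwwwwwwwwwwwwwwwwwwwwwwwwwwwwwwwwwwwwww.....
218 ..wwwwwwwwwwwwwwwwwwwwwwwwwwwwwwwwwwwwwwwwwwwwwwwwwwwwwwwwwwwwwwwwwwwwwwwww.....
220 ..wwwwwwwwwwwwwwwwwwwwwwwwwwwwwww############wwwwwwwwwwwwwwwwwwwwwwwwwwwwww.
[... 3584 characters left out ...]
oo..........
269 ......ooooooooooooooowowowoo..........
270 ......oooooooooooooooooooooo..........
271 ......ooooooooowoooooooowooo..........
272 ......oooooooooowwoooooooooo..........
273 ......ooooooooooooooooooooo...........
274 ......ooooooooooooooooowooo...........
275 ......oooooooooooowoowwwwoo...........
276 ......ooooooooooooooooooooo...........
277 .......oooooooooooooooooooo...........
278 .......ooooooooooooo..................
279 .......ooooooooo......................
280 .........ooo..........................
281 ......................................
282 ......................................
283 ......................................
284 ......................................
```

servo_tool --moves '[{"dx": -0.001,"dy": 0,"dz": 0.003,"ax": 0,"ay": 0,"az": 0,"grip": 0.012},{"dx": -0.0012,"dy": 0,"dz": 0.007,"ax": 0,"ay": 0,"az": 0,"grip": 0.012},{"dx": -0.0014,"dy": 0,"dz": 0.011,"ax": 0,"ay": 0,"az": 0,"grip": 0.012},{"dx": -0.0016,"dy": 0,"dz": 0.015,"ax": 0,"ay": 0,"az": 0,"grip": 0.012},{"dx": -0.0016,"dy": 0,"dz": 0.015,"ax": 0,"ay": 0,"az": 0,"grip": 0.012}]'

```text
time: 15.02
tool_pos: [0.6185, -0.0496, 0.1033]
eef_rot: [[-0.989, 0.141, -0.036], [0.141, 0.99, 0.006], [0.036, 0.001, -0.999]]
contact_force: [0.9, 0.4, 0.0]
opening: 0.247
grip_force: 39.3
```

servo_tool --moves '[{"dx": -0.0002,"dy": 0,"dz": 0.005,"ax": 0,"ay": 0,"az": 0,"grip": 0.012},{"dx": -0.0004,"dy": 0,"dz": 0.01,"ax": 0,"ay": 0,"az": 0,"grip": 0.012},{"dx": -0.0006,"dy": 0,"dz": 0.015,"ax": 0,"ay": 0,"az": 0,"grip": 0.012},{"dx": -0.0008,"dy": 0,"dz": 0.02,"ax": 0,"ay": 0,"az": 0,"grip": 0.012},{"dx": -0.0009,"dy": 0,"dz": 0.024,"ax": 0,"ay": 0,"az": 0,"grip": 0.012},{"dx": -0.0009,"dy": 0,"dz": 0.024,"ax": 0,"ay": 0,"az": 0,"grip": 0.012}]'

```text
time: 15.78
tool_pos: [0.6186, -0.0496, 0.0794]
eef_rot: [[-0.989, 0.141, -0.035], [0.141, 0.99, 0.006], [0.036, 0.001, -0.999]]
contact_force: [-1.4, 0.3, -1.6]
opening: 0.247
grip_force: 39.3
```

servo_tool --moves '[{"dx": 0,"dy": 0,"dz": 0.002,"ax": 0,"ay": 0,"az": 0,"grip": 0.012},{"dx": 0,"dy": 0,"dz": 0.004,"ax": 0,"ay": 0,"az": 0,"grip": 0.012},{"dx": 0,"dy": 0,"dz": 0.005,"ax": 0,"ay": 0,"az": 0,"grip": 0.012},{"dx": 0,"dy": 0,"dz": 0.005,"ax": 0,"ay": 0,"az": 0,"grip": 0.012}]'

```text
time: 16.27
tool_pos: [0.6192, -0.0496, 0.0769]
eef_rot: [[-0.99, 0.141, -0.032], [0.141, 0.99, 0.006], [0.033, 0.001, -0.999]]
contact_force: [-3.3, 0.6, 9.7]
opening: 0.242
grip_force: 40.4
```

The tube is touching the floor (9.7 N up). Next I'll open, rise and retreat.

servo_tool --moves '[{"dx": 0,"dy": 0,"dz": -0.001,"ax": 0,"ay": 0,"az": 0,"grip": 0.026},{"dx": 0,"dy": 0,"dz": -0.001,"ax": 0,"ay": 0,"az": 0,"grip": 0.035},{"dx": 0,"dy": 0,"dz": -0.001,"ax": 0,"ay": 0,"az": 0,"grip": 0.05},{"dx": 0,"dy": 0,"dz": -0.001,"ax": 0,"ay": 0,"az": 0,"grip": 0.05},{"dx": 0,"dy": 0,"dz": -0.001,"ax": 0,"ay": 0,"az": 0,"grip": 0.05},{"dx": 0,"dy": 0,"dz": -0.02,"ax": 0,"ay": 0,"az": 0,"grip": 0.05},{"dx": 0,"dy": 0,"dz": -0.05,"ax": 0,"ay": 0,"az": 0,"grip": 0.05},{"dx": 0,"dy": 0,"dz": -0.1,"ax": 0,"ay": 0,"az": 0,"grip": 0.05},{"dx": 0.02,"dy": 0,"dz": -0.15,"ax": 0,"ay": 0,"az": 0,"grip": 0.05},{"dx": 0.08,"dy": -0.02,"dz": -0.17,"ax": 0,"ay": 0,"az": 0,"grip": 0.05},{"dx": 0.12,"dy": -0.08,"dz": -0.17,"ax": 0,"ay": 0,"az": 0,"grip": 0.05},{"dx": 0.12,"dy": -0.08,"dz": -0.17,"ax": 0,"ay": 0,"az": 0,"grip": 0.05}]'

```text
time: 17.77
tool_pos: [0.4926, -0.1144, 0.2502]
eef_rot: [[-0.989, 0.143, -0.033], [0.143, 0.99, 0.006], [0.033, 0.001, -0.999]]
contact_force: [0.9, 0.4, 0.4]
opening: 0.586
grip_force: 0.0
```

```bash
python3 - <<'E'
from h import *
from bench import env
np.set_printoptions(precision=4,suppress=True)
d=pickle.load(open("s0.pkl","rb"))
o=env.get_obs();s=env.snapshot("scene");t=env.snapshot("top");print(o["tool_pos"],o["contact_force"])
T=cam(t);S=cam(s)
ex=np.array([.99,-.143,0]);
for n,C,I,(x0,x1,y0,y1) in (("scene",S,s,(258,290,200,262)),("top",T,t,(274,308,186,246)),("tophook",T,t,(178,235,150,218))):
    im=I["image"].astype(int);g=im.sum(2)//3;br=(im[:,:,0]-im[:,:,2]>30)
    print(n,x0)
    for i in range(y0,y1):print(i,''.join('#' if g[i,j]<58 else 'w' if br[i,j] else 'o' if g[i,j]<110 else '.' for j in range(x0,x1)))
for k in range(3):
    X=np.array([.5718,-.0443,.0])+ex*(-.048+.048*k)
    print(k,[ (proj(C,X+[0,0,z]).round(1),bbox(C,cyl(X+[0,0,.12],np.array([1e-6,0,1]),0,.018)).round(1)) for C in (S,T) for z in (.12,)])
E
```

```text
[ 0.4926 -0.1144  0.2502] [0.935  0.4301 0.4106]
scene 258
200 ......................oooo......
201 .......................ooooooo..
202 .......................ooooooooo
203 .......................ooooooooo
204 .......................ooooooooo
205 .......................ooooooooo
206 .......................ooooooooo
207 .......................ooooooooo
208 ................ooooo..ooooooooo
209 ...........ooooooo#ooo.ooooooooo
210 ........oooooo######oooooooooooo
211 ......oooooooo######oooooooooooo
212 ......ooooo.oo#######ooooooooooo
213 .......ooo..oo######oooooooooooo
214 ............oo#######oo.oooooooo
215 ............oo######oo..oooooooo
216 ............ooo#####oo..oooooooo
217 .............ooo#ooooo..oooooooo
218 ............ooooooooo...oooooo..
219 ............ooooooooo...........
220 ...........oooooooooo...........
221 ...........ooo###oooo...........
222 ..........ooo#####oo............
223 ..........wo#######oo...........
224 .........wwo#######oo.wwwww.....
225 .........www#######ooowwwww.....
226 .........www#######ooowwwww.....
227 .........wwo#######ooowwwww.....
228 .
[... 7509 characters left out ...]
.........
213 ................o........................................
214 .........................................................
215 .........................................................
216 .........................................................
217 .........................................................
0 [(array([274. , 210.5]), array([269.7, 207.8, 278.2, 218.6])), (array([284.2, 232.3]), array([280.2, 228.2, 288.3, 236.5]))]
1 [(array([272.2, 222.9]), array([267.9, 219.9, 276.7, 231.1])), (array([286.7, 214.8]), array([282.7, 210.7, 290.8, 219.2]))]
2 [(array([270.4, 236. ]), array([265.9, 232.9, 275. , 244.6])), (array([289.2, 197.4]), array([285.1, 193.4, 293.2, 202.1]))]
```

The cap line-up matches the two neighbouring tubes: scene rows 209/221/234, against a predicted spacing of 12.4 and 13.1. So the tube is home, and both baskets hang on the bar. Handing in.

```bash
python3 -c "
from bench import env
print(env.hand_in())"
```

```text
the job is handed in; nothing more can be done
None
```

I handed the job in at about 18 s of the 72 s allowed: the tube stands fully home in the free bore and the new basket hangs in front of the first. The last images showed nothing knocked or out of place; the hand-in gave no verdict back.

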